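# Press a sanding block onto its taped backing in a ratchet clamp and hold it

## Robot

A 6-joint arm with a two-finger parallel gripper is mounted at the origin on a cart in front of the work surface, level with it; the furniture and walls round the work are solid. World frame = base frame: x ahead of the robot, y to its left, z up, the work surface at z = 0. Lengths are in m, angles in rad, forces in N, time in s.
With the tool pointing down it reaches from about 0.35 to 0.775 m from the base axis. Payload 7.3 kg.
Tool frame: the origin (TCP) lies midway between the tips of the shut fingers; the grasp point (between the pads) lies 19 mm behind it (robot.grip_depth is the z of the grasp point in the tool frame, in m); z points along the fingers, y is the line along which they close (so a half turn about z gives the same grasp; the last joint's range is limited). The gripper opens to 92 mm and grips with 3 to 60 N. Pads are 19 mm wide; open, the fingers measure 130 mm over their backs; the gripper's body (75 mm by 190 mm) begins 47 mm behind the grasp point.
Start: joints at [1.018, 0.342, 1.524, -0, 1.275, -0.146], TCP at [0.208, 0.482, 0.227] pointing down, gripper open.
Joint ranges: [-2.53, 2.53], [-0.77, 2.02], [0.04, 2.7], [-1, 4.14], [0.28, 2.66], [-3.11, 3.11]. Speed limits (rad/s): [2.57, 2.57, 3.14, 3.14, 3.14, 3.14].

## Interface

Orientations are given as [roll, pitch, yaw] about the fixed x, y, z axes, in that order (R = Rz(yaw) Ry(pitch) Rx(roll)).
In Python, from cell import robot, viewer gives the robot as it stands.
- The arm moves only by the tool step_arm, never from a script. Its argument "increments" is a list of rows, each an object with "delta_pos": the shift along the tool's x, y, z in cm, a list of three; "dr": the turn, a rotation vector about the tool's x, y, z in degrees, a list of three; "fingers": the closure, from -1 (fully open) to 1 (shut), so that 0 is half open. In form: [{"delta_pos": [tx, ty, tz], "dr": [wx, wy, wz], "fingers": fingers}, ...]. A call has exactly 5 rows; each row is the pose to reach, as a shift and turn from the pose commanded when the call began, along the tool's axes at that moment; what a row does not reach only later rows make up. A row lasts 1/8 s, in which the tool goes at most 62.5 mm and 10.7 degrees, less where a joint would pass 70% of its speed; a pose out of reach is approached as far as the arm can. A call with a gripper value outside its range is refused whole. The fingers move at their own pace and stop on an object; "newtons" is the grip in N (left out, the last holds). Time passes only in rows, so rows that repeat a pose let the fingers close, or fill a call up. It gives the time, the measured TCP pose, the force, the opening and the grip force at its end, in the units of the state.
- robot.observe(): the state, without advancing time (a new reading comes with each control period).
- viewer.read_camera(name): name is "scene" or "top"; returns the picture (400x640x3 uint8, red, green, blue); there is no depth.
- viewer.camera_params(name): a dict with "K" (3x3 intrinsics, pixels), "k1" (the pictures are not rectified: a ray, as slopes to the right and down, at radius r is drawn at 1 + k1 r^2 times it, then the intrinsics apply), "T" (4x4, takes a point from camera to world coordinates). Camera axes: x right, y down, z forward; pixel columns grow to the right and rows downward; lengths in m; the calibration is good to about 2 mm. A picture is of the moment at which its call begins. camera_params takes no time and is no camera call.
- robot.hand_in(): hands the job in; it is judged then, once.
The state is a dict: "time": time; "qpos": joint angles; "qvel": joint speeds; "joint_efforts": joint torques, N m; "tool_pos": TCP position; "tool_rot": TCP orientation; "contact_force": force on the tool from outside, world axes, zero at the start; "torque": the same for the moment, N m; "opening": finger opening in m; "grip_force": force on a finger pad.
Only numpy, scipy, OpenCV 4.12 (cv2) and the standard library are available. Lean on these libraries where they do the work, as an engineer would, in place of code of your own. Each camera call takes 0.05 s, during which the arm holds its last target. There are 200 camera calls.

## Task

Pull the top drawer of the small cabinet out to its stop and leave it open; take out the orange sanding block and lay it flat in the bar clamp, its long side facing the tape strip on the white block and centred on it. Then pump the clamp's trigger against the upright grip, letting it spring right back between squeezes, until the pressure pad has pushed the blocks together and its springs give clearly, and stop there: one more full squeeze would crush the foam. Finish while still holding the trigger squeezed so that the pressure stays on; leave the tape, scissors, pink cup and marker where they lie.

Things in the scene. Friction and masses are not known exactly. Their poses are not given: they have to be found in the camera images.
- drawer_cabinet_drawer_2 (a joint): top drawer of the pale three-drawer cabinet (162 deep x 193 wide x 169 mm tall): 0 shut, 0.110 m at its stop; moves along the cabinet's -x (its front), drags with about 1.2 N, stays where left
- drawer_lip (a point): middle of the pull lip on the top drawer's front: a flat tongue 50 mm wide (y), 3 mm thick, standing 12 mm out of the front (point is 6 mm out of it), 22 mm under the cabinet's top edge. Axes: x into the cabinet, y along the front, z up. The fingers can take it from above across its 50 mm, standing in front of the drawer face
- orange_block: orange foam sanding block, 28 (its x) x 50 (its y) x 16 mm (z), origin at the centre of its underside; lies flat on a flat white tray in the top drawer (tray 140 mm above the table and 139 deep x 176 wide; the drawer's sides stand 13 mm over it, its front 21 mm), near enough to the front to be clear of the cabinet once the drawer is out
- white_block: white foam buffer block, 26 (x) x 92 (y) x 26 mm, loose, origin at the centre of its underside; lies in the clamp against the fixed jaw. Its -x side carries a cream tape strip 48 x 14 mm, centred along y
- clamp: ratchet bar clamp on a wooden board 304 x 112 mm that does not move; origin under the board's centre, +x is the way the moving jaw is driven, z up. Bed (board top) at z = 12 mm. Fixed jaw's face at x = +121, white block from 95 to 121. Upright orange grip: x = -85 (back) to -71, 24 wide in y, up to z = 157. Black trigger stands in front (+x) of it
- pad_face (a point): centre of the moving jaw's rubber pressure pad (52 wide x 24 mm high, on two springs), faces +x of the clamp; 43 to 59 mm of bed lies between it and the white block at the start
- pressure_pad: the pressure pad itself (steel plate with black rubber face, origin at the clamp's origin when the jaw is fully back); presses on the orange block
- jaw (a joint): travel of the toothed push bar with the moving jaw, m; 0 is fully back. A full squeeze drives it forward to a tooth, at most 6 mm further than the squeeze before; a pawl keeps it there (it slips back about 1 mm under load). The pad meets the pushed-together blocks at about 0.031
- pad_spring (a joint): how far the pad has sunk on its springs, m: 0 free, 0.012 bottomed; 1.7 N per mm. About 2.5 to 8 mm (4 to 14 N) is the wanted pressure, over 16 N crushes the foam
- trigger_turn (a joint): trigger angle, rad: 0 released (its own spring returns it), 0.30 fully squeezed against its stop; needs about 4 to 10 N at the squeeze point. It has to come back below 0.03 for the pawl to take the next tooth
- trigger: black trigger blade 22 mm wide, 9 mm thick, 56 mm long, turning about a pin 68 mm above the table at the clamp's x = -50; reaches up to z = 148
- squeeze_point (a point): where to squeeze: 126 mm above the table, midway between the outer faces of grip and trigger when squeezed. Along the clamp's x, at this height, the grip's outer face is 15 mm behind it; the trigger's outer face is 33 mm in front of it when released (36 mm at its top), 15 mm when fully squeezed. Axes as the clamp's
- tape_roll: roll of cream paper tape lying flat near the clamp, 60 mm across, 19 mm high; leave alone
- scissors: scissors with black handles lying flat, 70 x 136 x 8 mm; leave alone
- pink_cup: small pink mixing cup standing upright, 33 mm across, 28 mm high; leave alone
- marker: white and blue marker pen lying flat to the right of the clamp, 11 x 133 x 13 mm; leave alone

How it is judged:
By the outcome, as a careful person would: the job done as asked, in the order asked, and still so for the second after the job is handed in, while the arm keeps its last pose, push and grip.
It also fails if it takes over 58 s, if anything falls off the work surface, if the arm or the gripper's body presses on something with over 40 N, if the wrist force passes 120 N, or if a joint passes its speed limit or range.

## Working session

There is one attempt and no reset: what is moved stays moved. The work goes in short steps, Python scripts to look and compute and a tool call to move; the robot and the scene stay as the last step left them, time stands still between calls to the robot, and variables do not carry over. Pictures are saved under pics/ and viewed, at most 10 in all, crops included, and the job is handed in when it is done.

Besides the shell and the picture viewer there is one more tool, called after ">>>" by a JSON object that holds its "fn" and its "kwargs", one argument or row to a line. step_arm: Moves the arm, as the interface text tells. Its arguments: {"type":"object","properties":{"increments":{"type":"array"},"newtons":{"type":"number"}},"required":["increments"]}

```bash
ls; mkdir -p pics; python3 - <<'E'
from cell import robot, viewer
import cv2
for n in("scene","top"):
    im=viewer.read_camera(n); cv2.imwrite(f"pics/{n}0.png",im[:,:,::-1])
    p=viewer.camera_params(n); print(n,p["K"],p["k1"],p["T"])
s=robot.observe(); print(s, robot.grip_depth)
E
```

```text
pics
scene [[369.1199634    0.         325.89465756]
 [  0.         369.1199634  201.10762995]
 [  0.           0.           1.        ]] -0.0112600788485909 [[ 0.52096267 -0.56049711  0.64377083  0.02496665]
 [-0.85352159 -0.35084525  0.38523823 -0.4170898 ]
 [ 0.00993902 -0.75016704 -0.66117367  0.71750294]
 [ 0.          0.          0.          1.        ]]
top [[426.97937744   0.         311.55826266]
 [  0.         426.97937744 198.73419004]
 [  0.           0.           1.        ]] 0.03702538477011079 [[ 2.06734747e-02 -9.94958861e-01  9.81298738e-02  5.14966267e-01]
 [-9.99785785e-01 -2.04758591e-02  3.02057534e-03 -3.66641822e-02]
 [-9.96054724e-04 -9.81712987e-02 -9.95169033e-01  1.22238039e+00]
 [ 0.00000000e+00  0.00000000e+00  0.00000000e+00  1.00000000e+00]]
{'time': 0.1, 'qpos': array([ 1.01798267e+00,  3.42629571e-01,  1.52491609e+00,  1.61552263e-05,
        1.27545393e+00, -1.45997238e-01]), 'qvel': array([ 0.0001255 , -0.00205038, -0.0019583 , -0.00097025, -0.00022032,
       -0.00121482]), 'joint_efforts': array([ 1.63147000e-03, -4.32004058e+01, -2.44696552e+01,  7.18649849e-02,
        5.26074821e-02, -5.79013181e-05]), 'tool_pos': array([0.20750942, 0.48183905, 0.22612855]), 'tool_rot': array([-3.14020293e+00, -2.19964769e-04,  2.73477137e+00]), 'contact_force': array([-0.70779607, -0.34337062, -0.06126182]), 'torque': array([-0.03189506, -0.04735326, -0.00182985]), 'grip_force': 0.0, 'opening': 0.0917790500356752} -0.0188
```

View pics/scene0.png

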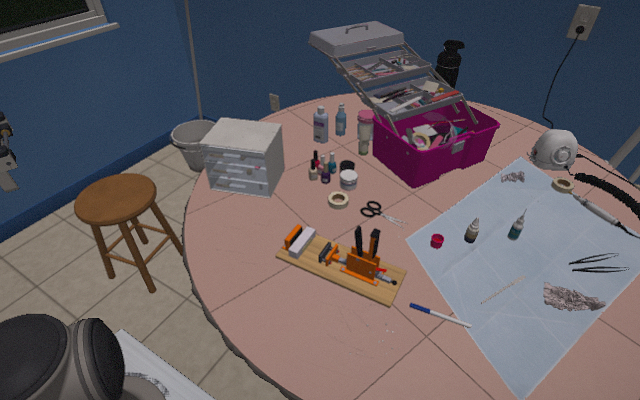

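View pics/top0.png

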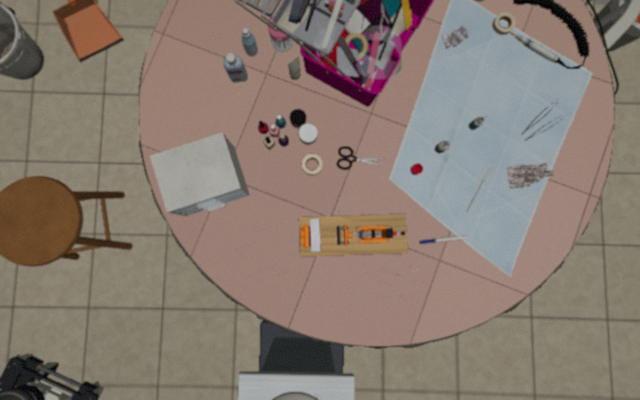

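The scene view shows the cabinet at about (245,155) and the clamp at (340,265). In the top view the cabinet is at (200,175) with its lip near (213,205), and the clamp board spans (300–407, 213–257). I'll enlarge both.

```bash
python3 - <<'E'
import cv2,numpy as np
t=cv2.imread("pics/top0.png");s=cv2.imread("pics/scene0.png")
def crop(im,x,y,w,h,W,H): return cv2.resize(im[y:y+h,x:x+w],(W,H),interpolation=cv2.INTER_CUBIC)
a=np.hstack([crop(t,145,125,110,100,330,300),crop(t,290,205,130,60,470,300*0+217) if 0 else cv2.copyMakeBorder(crop(t,295,205,117,60,468,240),0,60,2,0,cv2.BORDER_CONSTANT)])
b=np.hstack([crop(s,200,110,100,100,300,300),crop(s,270,215,150,90,500,300)])
cv2.imwrite("pics/c1.png",np.vstack([a,b]))
E
```

```text
(no output)
```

View pics/c1.png

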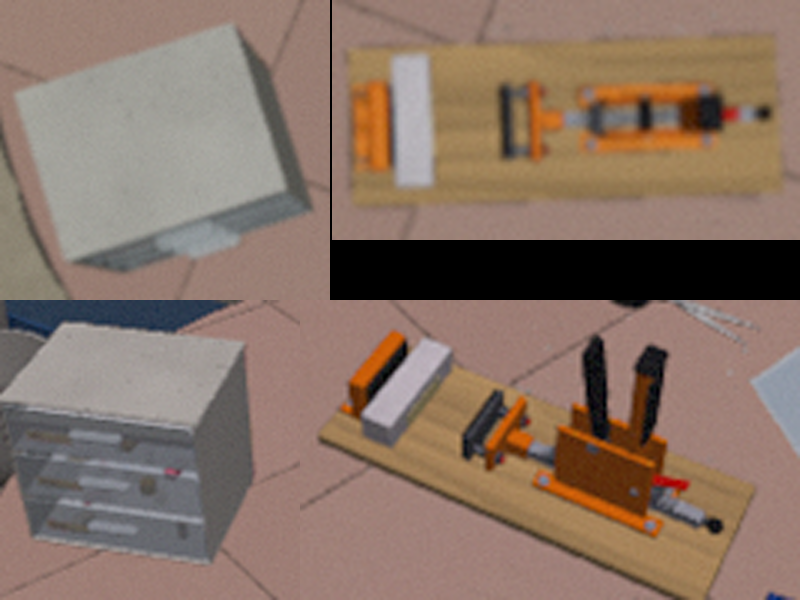

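The crop shows the cabinet top corners, the lip at about the middle of the front, the white block against the fixed jaw, the pad, the trigger (left) and the grip (right). I'll fit poses from corners in both cameras.

```bash
cat > h.py <<'E'
import numpy as np
from scipy.optimize import least_squares
from scipy.spatial.transform import Rotation as R
from cell import robot, viewer
P={n:viewer.camera_params(n) for n in("scene","top")}
def proj(n,X):
    p=P[n];T=np.asarray(p["T"]);K=np.asarray(p["K"])
    c=(np.atleast_2d(X)-T[:3,3])@T[:3,:3]; s=c[:,:2]/c[:,2:]
    s=s*(1+p["k1"]*(s**2).sum(1,keepdims=True)); return s*[K[0,0],K[1,1]]+K[:2,2]
def pix2plane(n,uv,z):
    f=lambda q:(proj(n,[[q[0],q[1],z]])[0]-uv)
    return least_squares(f,[.5,0]).x
def pose(q,X):
    X=np.asarray(X,float);c,s=np.cos(q[2]),np.sin(q[2])
    return np.c_[X[:,0]*c-X[:,1]*s+q[0],X[:,0]*s+X[:,1]*c+q[1],X[:,2]]
def fit(obs,q0):  # obs: (cam,(x,y,z) local,(u,v))
    f=lambda q:np.concatenate([proj(n,pose(q,[X]))[0]-uv for n,X,uv in obs])
    r=least_squares(f,q0,loss="soft_l1");return r.x,f(r.x).reshape(-1,2)
E
python3 - <<'E'
from h import *
np.set_printoptions(precision=4,suppress=True)
B=lambda x,y:(.152*x,.056*y,.012)
q,r=fit([("top",B(1,-1),(299,217)),("top",B(-1,-1),(406,214.3)),("top",B(-1,1),(407,252.5)),("top",B(1,1),(300,256)),
 ("scene",B(1,1),(275.4,256.1)),("scene",B(-1,1),(392.4,304.4)),("scene",B(-1,-1),(406.8,272))],[.45,0,1.57])
print("clamp",q);print(r)
C=lambda x,y:(.081*x,.0965*y,.169)
k,r=fit([("top",C(1,1),(150,156)),("top",C(1,-1),(223.3,133.3)),("top",C(-1,-1),(239.3,188.3)),("top",C(-1,1),(167.7,212.3)),
 ("scene",C(1,1),(220.7,117.7)),("scene",C(1,-1),(281.7,124.3)),("scene",C(-1,-1),(264.3,154)),("scene",C(-1,1),(200.7,144))],[.6,.3,.3])
print("cab",k);print(r)
print("lip model",pose(k,[[-.087,0,.147]]),"img",pix2plane("top",(145+200/3,125+237/3),.147))
inv=lambda p:( lambda d:(d[0]*np.cos(q[2])+d[1]*np.sin(q[2]),-d[0]*np.sin(q[2])+d[1]*np.cos(q[2])))(np.asarray(p)-q[:2])
for nm,(u,v),z in [("wb --",(433,54),.038),("wb",(434,187),.038),("wb2",(393,187),.038),("wb3",(391,56),.038),("pad",(501,85),.05),("pad",(501,157),.05)]:
    w=pix2plane("top",(295+(u-332)/4,205+v/4),z);print(nm,w,inv(w))
print("sq",pose(q,[[-.07,0,.126]]),"mid bed",pose(q,[[.075,0,.03]]))
E
```

```text
clamp [ 0.5353 -0.1533  1.6275]
[[-0.025  -0.3829]
 [ 0.1811 -1.5224]
 [ 1.5466  0.1113]
 [ 0.2894  0.4428]
 [-0.7528 -0.5303]
 [-1.9148  2.5234]
 [ 0.3635 -1.1544]]
cab [0.6778 0.2556 0.3431]
[[-0.9994 -1.6715]
 [-0.0607 -2.8199]
 [ 3.5064  2.9347]
 [ 0.0814  3.6209]
 [ 0.3245 -1.3082]
 [ 0.5994 -0.8962]
 [ 0.069  -0.3137]
 [-4.3887  0.9609]]
lip model [[0.5959 0.2263 0.147 ]] img [0.6025 0.2183]
wb -- [ 0.5772 -0.0583] (np.float64(0.09244714194616763), np.float64(-0.04714643875729161))
wb [ 0.4857 -0.0607] (np.float64(0.0952525367093865), np.float64(0.04431353754693485))
wb2 [ 0.4851 -0.0325] (np.float64(0.12344190599472865), np.float64(0.04329970980999125))
wb3 [ 0.5752 -0.0292] (np.float64(0.12160832672178248), np.float64(-0.04681089885553452))
pad [ 0.5563 -0.1051] (np.float64(0.046953698156830655), np.float64(-0.023627233013769414))
pad [ 0.5072 -0.1058] (np.float64(0.04902886101124493), np.float64(0.02535334735398303))
sq [[ 0.5393 -0.2232  0.126 ]] mid bed [[ 0.5311 -0.0784  0.03  ]]
```

```bash
python3 - <<'E'
from h import *
import cv2
np.set_printoptions(precision=4,suppress=True)
C=[(1,1),(1,-1),(-1,-1),(-1,1)]
T=[(150,156),(223.3,133.3),(239.3,188.3),(167.7,212.3)];S=[(220.7,117.7),(281.7,124.3),(264.3,154),(200.7,144)]
def f(q):
    X=pose(q[:3],[(q[3]*a,q[4]*b,q[5]) for a,b in C]);return np.r_[proj("top",X)-T,proj("scene",X)-S].ravel()
r=least_squares(f,[.67,.25,.3,.08,.09,.169],loss="soft_l1");print(r.x);print(f(r.x).reshape(-1,2))
for u in T: print(pix2plane("top",u,.169))
for u in S: print(pix2plane("scene",u,.169))
t=cv2.imread("pics/top0.png");s=cv2.imread("pics/scene0.png")
g=lambda im,x,y,w,h,k:cv2.resize(im[y:y+h,x:x+w],None,fx=k,fy=k,interpolation=cv2.INTER_CUBIC)
cv2.imwrite("pics/c2.png",np.vstack([np.hstack([g(s,200,140,66,50,6),g(t,160,180,67,50,6)]),g(s,335,220,80,30,10)[:, :798]])[:600])
E
```

```text
[0.6799 0.2574 0.3394 0.074  0.0942 0.1658]
[[ 0.5896 -0.1033]
 [-0.3728 -0.3744]
 [ 1.238   0.0626]
 [-0.2008 -0.2289]
 [ 0.4666  0.3277]
 [-0.7748  0.7326]
 [ 0.0397 -1.3903]
 [-2.092   0.0621]]
[0.7175 0.371 ]
[0.7794 0.1916]
[0.6412 0.1464]
[0.578  0.3199]
[0.7152 0.3689]
[0.7814 0.1903]
[0.6328 0.1367]
[0.5788 0.3127]
```

View pics/c2.png

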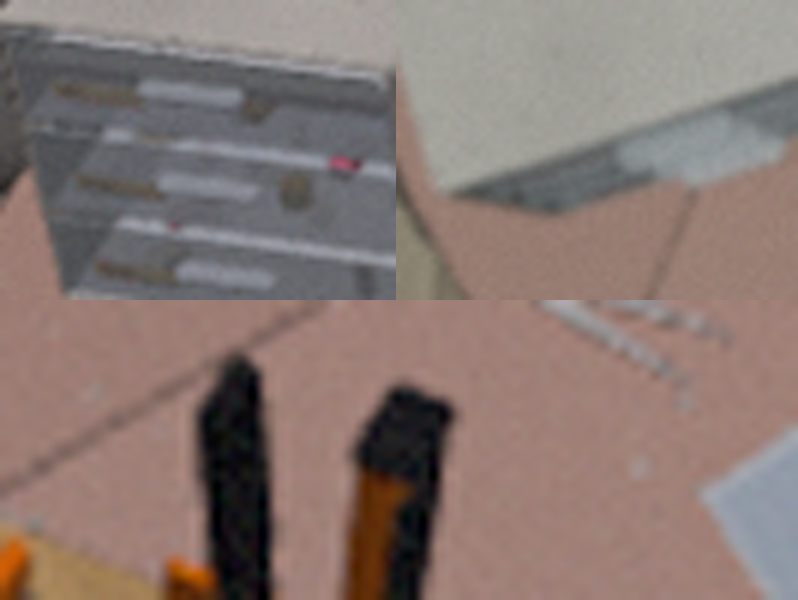

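The crop shows the top lip in the scene view from about (223.3,155.3) to (240.3,156.2), its middle at (231.7,155.8). The top view shows the stacked lips around (278,206) of the crop's origin area.

```bash
python3 - <<'E'
from h import *
np.set_printoptions(precision=4,suppress=True)
for u in [(231.7,155.8),(223.3,155.5),(240.3,156.5),(231.7,157.5)]: print(pix2plane("scene",u,.1475))
# expected lip silhouettes in both views for candidate cab yaw
for y in (.32,.345):
    l=np.array([.600,.222,y])
    L=pose(l,[(a,b,.1485) for a,b in [(-.006,.025),(.006,.025),(.006,-.025),(-.006,-.025)]])
    print((proj("scene",L)-[200,140])*6,"\n",(proj("top",L)-[160,180])*6+[396,0])
B=lambda x,y:(.152*x,.056*y,.012)
q,r=fit([("top",B(1,-1),(299,217)),("top",B(-1,-1),(406,214.3)),("top",B(-1,1),(407,252.5)),("top",B(1,1),(300,256)),
 ("scene",B(1,1),(275.4,256.1)),("scene",B(-1,-1),(406.8,272))],[.45,0,1.57])
print("clamp",q);print(r)
# grip top outline prediction in scene crop3 (x10, origin 335,220, y offset 300)
G=pose(q,[(a,b,.157) for a,b in [(-.085,.012),(-.071,.012),(-.071,-.012),(-.085,-.012)]])
print((proj("scene",G)-[335,220])*10+[0,300])
E
```

```text
[0.603  0.2275]
[0.592  0.2477]
[0.6128 0.2056]
[0.5969 0.222 ]
[[137.1665  99.6671]
 [148.579   84.9699]
 [251.9727 100.0402]
 [241.3822 114.9969]] 
 [[642.3809 180.555 ]
 [634.6152 153.292 ]
 [749.6437 118.3004]
 [757.5092 145.4711]]
[[136.8947 100.4854]
 [147.6963  85.6887]
 [252.1886  99.2229]
 [242.2388 114.253 ]] 
 [[643.1486 181.861 ]
 [634.6927 154.8144]
 [748.8735 117.0014]
 [757.4246 143.9509]]
clamp [ 0.5341 -0.153   1.6189]
[[ 0.0068 -0.4056]
 [ 0.2625 -0.6258]
 [ 1.287   1.0363]
 [-0.0207  0.4306]
 [-1.0307 -0.6782]
 [ 0.0481 -0.388 ]]
[[407.978  483.2854]
 [345.6748 459.1178]
 [391.0377 386.8173]
 [452.3547 410.0352]]
```

```bash
cat >> h.py <<'E'
def go(pos,yaw):
    "tool increments (cm, deg) to reach TCP pos, pointing down, yaw (mod pi nearest)"
    s=robot.observe();R0=R.from_euler("xyz",s["tool_rot"])
    best=min((R0.inv()*R.from_euler("xyz",[np.pi,0,yaw+k*np.pi]) for k in(0,1)),key=lambda r:r.magnitude())
    d=R0.inv().apply(np.asarray(pos)-s["tool_pos"])*100
    print("t%.2f"%s["time"],"pos",s["tool_pos"].round(4),"d_cm",d.round(2),"dr",best.as_rotvec(degrees=True).round(1),"op",round(s["opening"],4),"F",s["contact_force"].round(1))
E
python3 -c "
from h import *
go([.5954,.2217,.215],.34)"
```

```text
t0.10 pos [0.2075 0.4818 0.2261] d_cm [-45.92  -8.54   1.11] dr [ -0.1  -0.  -42.8] op 0.0918 F [-0.7 -0.3 -0.1]
```

>>> {"fn": "step_arm", "kwargs": {
  "increments": [
    {"delta_pos": [-5.5, -1.0, 0], "dr": [0, 0, -6], "fingers": -1},
    {"delta_pos": [-11, -2.0, 0], "dr": [0, 0, -12], "fingers": -1},
    {"delta_pos": [-16.5, -3.1, 0], "dr": [0, 0, -18], "fingers": -1},
    {"delta_pos": [-22, -4.1, 0], "dr": [0, 0, -24], "fingers": -1},
    {"delta_pos": [-27.5, -5.1, 0], "dr": [0, 0, -30], "fingers": -1}
  ],
  "newtons": 25
}}

```text
time: 0.72
tool_pos: [0.4413, 0.3253, 0.2264]
tool_rot: [3.142, -0.001, -3.021]
contact_force: [-0.1, 0.5, 0.6]
opening: 0.0917
grip_force: 0.0
```

```bash
python3 -c "
from h import *
go([.5954,.2217,.190],.34)"
```

```text
t0.72 pos [0.4413 0.3253 0.2264] d_cm [-14.06 -12.13   3.64] dr [  0.   -0.  -12.6] op 0.0917 F [-0.1  0.5  0.6]
```

>>> {"fn": "step_arm", "kwargs": {
  "increments": [
    {"delta_pos": [-3.6, -3.0, 0.5], "dr": [0, 0, -3], "fingers": -1},
    {"delta_pos": [-7.4, -6.2, 1.0], "dr": [0, 0, -6], "fingers": -1},
    {"delta_pos": [-11, -9.4, 2.2], "dr": [0, 0, -10], "fingers": -1},
    {"delta_pos": [-14.1, -12.1, 3.6], "dr": [0, 0, -12.6], "fingers": -1},
    {"delta_pos": [-14.1, -12.1, 3.6], "dr": [0, 0, -12.6], "fingers": -1}
  ]
}}

```text
time: 1.35
tool_pos: [0.5953, 0.2203, 0.1882]
tool_rot: [-3.142, -0.004, -2.808]
contact_force: [-0.6, 0.4, 0.6]
opening: 0.0919
grip_force: 0.0
```

```bash
python3 - <<'E'
from h import *
go([.5954,.2217,.130],.34)
import cv2
t=viewer.read_camera("top")[:,:,::-1];s=viewer.read_camera("scene")[:,:,::-1]
g=lambda im,x,y,w,h,k:cv2.resize(im[y:y+h,x:x+w],None,fx=k,fy=k,interpolation=cv2.INTER_CUBIC)
cv2.imwrite("pics/c3.png",np.hstack([g(s,190,100,95,100,4),g(t,150,130,95,100,4)]))
E
```

```text
t1.35 pos [0.5953 0.2203 0.1882] d_cm [-0.08  0.12  5.82] dr [-0.  -0.2 -0.4] op 0.0919 F [-0.6  0.4  0.6]
```

View pics/c3.png

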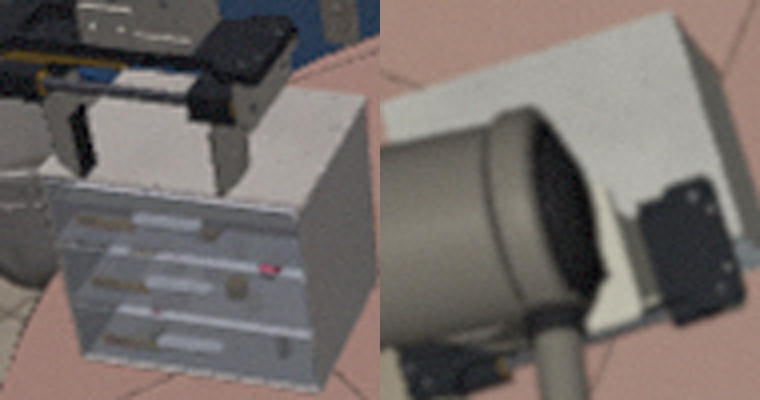

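The fingers straddle the lip: in the scene crop the lip runs from (133,217) to (200,232), with the finger tips at (80,175) and (228,192). I'll check by projection where the descent would put them.

```bash
python3 - <<'E'
from h import *
s=robot.observe();p=s["tool_pos"];a=.34;u=np.array([np.cos(a),np.sin(a),0]);v=np.array([-np.sin(a),np.cos(a),0])
pr=lambda X:((proj("scene",[X])[0]-[190,100])*4).round(0)
for o in(.046,-.046): print("tip",o,[pr(p+v*o+u*d) for d in(-.0095,.0095)])
c=np.array([.602,.224,.1485])
for d in(-.006,.006): print("lip",[pr(c+v*o+u*d) for o in(.025,-.025)])
E
```

```text
tip 0.046 [array([ 80., 177.]), array([ 93., 162.])]
tip -0.046 [array([214., 194.]), array([224., 179.])]
lip [array([131., 225.]), array([201., 234.])]
lip [array([138., 215.]), array([208., 224.])]
```

>>> {"fn": "step_arm", "kwargs": {
  "increments": [
    {"delta_pos": [-0.1, 0.1, 2], "dr": [0, 0, 0], "fingers": -1},
    {"delta_pos": [-0.1, 0.1, 4], "dr": [0, 0, 0], "fingers": -1},
    {"delta_pos": [-0.1, 0.1, 5.8], "dr": [0, 0, 0], "fingers": -1},
    {"delta_pos": [-0.1, 0.1, 5.8], "dr": [0, 0, 0], "fingers": 0.5},
    {"delta_pos": [-0.1, 0.1, 5.8], "dr": [0, 0, 0], "fingers": 0.5}
  ]
}}

```text
time: 2.08
tool_pos: [0.5949, 0.2249, 0.134]
tool_rot: [-3.142, 0.002, -2.804]
contact_force: [0.1, -0.2, -0.7]
opening: 0.0766
grip_force: 0.0
```

>>> {"fn": "step_arm", "kwargs": {
  "increments": [
    {"delta_pos": [0, 0, 0], "dr": [0, 0, 0], "fingers": 0.5},
    {"delta_pos": [0, 0, 0], "dr": [0, 0, 0], "fingers": 0.5},
    {"delta_pos": [0, 0, 0], "dr": [0, 0, 0], "fingers": 0.5},
    {"delta_pos": [0, 0, 0], "dr": [0, 0, 0], "fingers": 0.5},
    {"delta_pos": [0, 0, 0], "dr": [0, 0, 0], "fingers": 0.5}
  ]
}}

```text
time: 2.7
tool_pos: [0.5937, 0.2281, 0.1333]
tool_rot: [3.135, 0.001, -2.804]
contact_force: [-2.9, 13.7, 1.0]
opening: 0.0452
grip_force: 25.0
```

>>> {"fn": "step_arm", "kwargs": {
  "increments": [
    {"delta_pos": [0, 0.6, 0], "dr": [0, 0, 0], "fingers": 0.5},
    {"delta_pos": [1.0, 0.6, 0], "dr": [0, 0, 0], "fingers": 0.5},
    {"delta_pos": [2.5, 0.6, 0], "dr": [0, 0, 0], "fingers": 0.5},
    {"delta_pos": [4.5, 0.6, 0], "dr": [0, 0, 0], "fingers": 0.5},
    {"delta_pos": [6.5, 0.6, 0], "dr": [0, 0, 0], "fingers": 0.5}
  ]
}}

```text
time: 3.32
tool_pos: [0.5307, 0.2079, 0.1328]
tool_rot: [3.141, 0.0, -2.805]
contact_force: [-0.3, 0.6, 0.6]
opening: 0.0228
grip_force: 0.0
```

```bash
python3 - <<'E'
from h import *
go([.5954,.2217,.130],.34)
import cv2
t=viewer.read_camera("top")[:,:,::-1];s=viewer.read_camera("scene")[:,:,::-1]
g=lambda im,x,y,w,h,k:cv2.resize(im[y:y+h,x:x+w],None,fx=k,fy=k,interpolation=cv2.INTER_CUBIC)
cv2.imwrite("pics/c4.png",np.hstack([g(s,170,100,110,100,4),g(t,150,130,90,100,4)]))
E
```

```text
t3.33 pos [0.5307 0.2079 0.1328] d_cm [-6.56 -0.83  0.28] dr [ 0.   0.  -0.2] op 0.0228 F [-0.3  0.6  0.6]
```

View pics/c4.png

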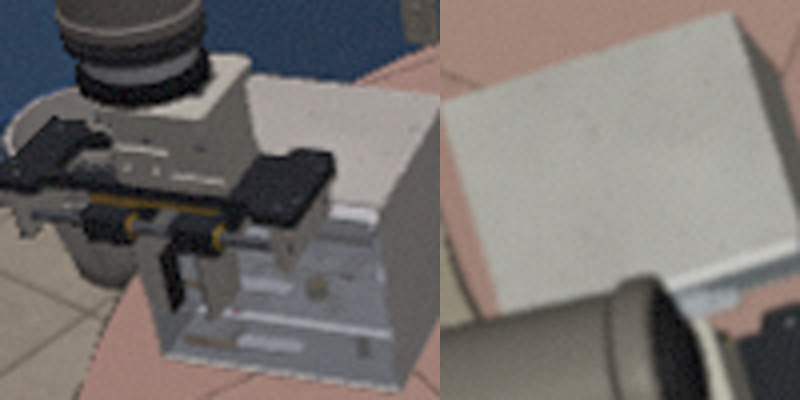

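The grip slid off the lip's tip, and the drawer looks still shut. I'll back off, open and look again unobstructed.

>>> {"fn": "step_arm", "kwargs": {
  "increments": [
    {"delta_pos": [2, 3, -2], "dr": [0, 0, 0], "fingers": -1},
    {"delta_pos": [3, 7, -4], "dr": [0, 0, 0], "fingers": -1},
    {"delta_pos": [4, 12, -6], "dr": [0, 0, 0], "fingers": -1},
    {"delta_pos": [4, 14, -6], "dr": [0, 0, 0], "fingers": -1},
    {"delta_pos": [4, 14, -6], "dr": [0, 0, 0], "fingers": -1}
  ]
}}

```text
time: 4.05
tool_pos: [0.4474, 0.328, 0.1923]
tool_rot: [-3.141, 0.0, -2.803]
contact_force: [0.2, -0.6, 0.1]
opening: 0.0681
grip_force: 0.0
```

```bash
python3 - <<'E'
from h import *
go([.5954,.2217,.180],.34)
import cv2
t=np.mean([viewer.read_camera("top")[:,:,::-1].astype(float) for _ in range(3)],0).astype(np.uint8);s=np.mean([viewer.read_camera("scene")[:,:,::-1].astype(float) for _ in range(3)],0).astype(np.uint8)
cv2.imwrite("pics/t5.png",t);cv2.imwrite("pics/s5.png",s)
g=lambda im,x,y,w,h,k:cv2.resize(im[y:y+h,x:x+w],None,fx=k,fy=k,interpolation=cv2.INTER_CUBIC)
cv2.imwrite("pics/c5.png",np.hstack([g(s,195,140,50,50,8),g(t,185,180,50,50,8)]))
E
```

```text
t4.05 pos [0.4474 0.328  0.1923] d_cm [-10.42 -14.95   1.23] dr [-0.   0.  -0.1] op 0.0681 F [ 0.2 -0.6  0.1]
```

View pics/c5.png

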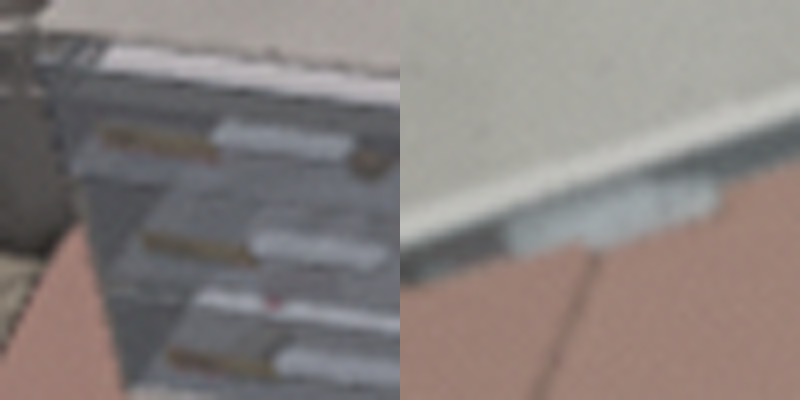

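The drawer is now slightly out (a white rim shows under the cabinet's top edge). The top lip's corners in the scene crop are (222,120), (212,143), (355,135) and (345,160). In the top crop its left end is near (510,240).

```bash
python3 - <<'E'
from h import *
np.set_printoptions(precision=4,suppress=True)
a=.34
U=[(222,120),(212,143),(355,135),(345,160)]
W=np.array([pix2plane("scene",(195+x/8,140+y/8),.1485) for x,y in U]);c=W.mean(0);print(W,c)
print("w",np.linalg.norm(W[0]-W[2]),np.linalg.norm(W[1]-W[3]),"yaw",[np.arctan2(-(W[i]-W[j])[0],(W[i]-W[j])[1]) for i,j in((0,2),(1,3))])
print("top px",(proj("top",np.c_[W,[.1485]*4])-[185,180])*8+[400,0])
# rim line under cabinet top edge
for uv in [(105,45),(395,90)]: print("rim far/near",pix2plane("scene",(195+uv[0]/8,140+uv[1]/8),.16))
E
```

```text
[[0.592  0.2494]
 [0.5801 0.2428]
 [0.6091 0.2055]
 [0.5963 0.1985]] [0.5944 0.2241]
w 0.04717814495297188 0.04710315279701142 yaw [np.float64(0.37177664553661716), np.float64(0.3502486835449528)]
top px [[511.4879 222.8976]
 [530.9587 260.9354]
 [654.0049 171.4951]
 [674.3603 212.5056]]
rim far/near [0.5928 0.3015]
rim far/near [0.6246 0.1993]
```

```bash
python3 -c "
from h import *
go([.567,.215,.128],.35);go([.5908,.2238,.128],.35)"
```

```text
t4.35 pos [0.4481 0.3261 0.1922] d_cm [ -7.58 -14.4    6.42] dr [-0.  -0.  -0.9] op 0.0903 F [ 0.5 -1.4 -0.2]
t4.35 pos [0.4481 0.3261 0.1922] d_cm [-10.12 -14.35   6.42] dr [-0.  -0.  -0.9] op 0.0903 F [ 0.5 -1.4 -0.2]
```

>>> {"fn": "step_arm", "kwargs": {
  "increments": [
    {"delta_pos": [-1.5, -4.5, 1.5], "dr": [0, 0, -0.9], "fingers": -1},
    {"delta_pos": [-3, -9, 3], "dr": [0, 0, -0.9], "fingers": -1},
    {"delta_pos": [-5, -13, 5], "dr": [0, 0, -0.9], "fingers": -1},
    {"delta_pos": [-7, -14.4, 6.4], "dr": [0, 0, -0.9], "fingers": -1},
    {"delta_pos": [-7.5, -14.4, 6.4], "dr": [0, 0, -0.9], "fingers": -1}
  ]
}}

```text
time: 4.97
tool_pos: [0.5665, 0.2142, 0.1272]
tool_rot: [3.141, -0.003, -2.792]
contact_force: [-0.7, -0.2, 0.6]
opening: 0.0916
grip_force: 0.0
```

```bash
python3 -c "
from h import *
go([.5908,.2238,.128],.35)"
```

```text
t4.97 pos [0.5665 0.2142 0.1272] d_cm [-2.61  0.07 -0.09] dr [ 0.  -0.1 -0. ] op 0.0916 F [-0.7 -0.2  0.6]
```

>>> {"fn": "step_arm", "kwargs": {
  "increments": [
    {"delta_pos": [-1, 0.1, 0], "dr": [0, 0, 0], "fingers": -1},
    {"delta_pos": [-2, 0.1, 0], "dr": [0, 0, 0], "fingers": -1},
    {"delta_pos": [-2.6, 0.1, 0], "dr": [0, 0, 0], "fingers": -0.4},
    {"delta_pos": [-2.6, 0.1, 0], "dr": [0, 0, 0], "fingers": -0.1},
    {"delta_pos": [-2.6, 0.1, 0], "dr": [0, 0, 0], "fingers": 0.1}
  ]
}}

```text
time: 5.6
tool_pos: [0.5896, 0.2261, 0.1288]
tool_rot: [3.141, -0.0, -2.789]
contact_force: [-0.6, -0.3, -0.0]
opening: 0.0665
grip_force: 0.0
```

>>> {"fn": "step_arm", "kwargs": {
  "increments": [
    {"delta_pos": [0, 0, 0], "dr": [0, 0, 0], "fingers": 0.3},
    {"delta_pos": [0, 0, 0], "dr": [0, 0, 0], "fingers": 0.3},
    {"delta_pos": [0, 0, 0], "dr": [0, 0, 0], "fingers": 0.3},
    {"delta_pos": [0, 0, 0], "dr": [0, 0, 0], "fingers": 0.3},
    {"delta_pos": [0, 0, 0], "dr": [0, 0, 0], "fingers": 0.3}
  ]
}}

```text
time: 6.22
tool_pos: [0.5895, 0.2267, 0.1288]
tool_rot: [3.14, -0.0, -2.789]
contact_force: [-2.9, 4.6, 1.0]
opening: 0.0477
grip_force: 25.0
```

>>> {"fn": "step_arm", "kwargs": {
  "increments": [
    {"delta_pos": [0, 0.2, 0], "dr": [0, 0, 0], "fingers": 0.3},
    {"delta_pos": [0.3, 0.2, 0], "dr": [0, 0, 0], "fingers": 0.3},
    {"delta_pos": [0.8, 0.2, 0], "dr": [0, 0, 0], "fingers": 0.3},
    {"delta_pos": [1.4, 0.2, 0], "dr": [0, 0, 0], "fingers": 0.3},
    {"delta_pos": [2.0, 0.2, 0], "dr": [0, 0, 0], "fingers": 0.3}
  ]
}}

```text
time: 6.85
tool_pos: [0.5704, 0.2202, 0.1288]
tool_rot: [-3.141, 0.0, -2.789]
contact_force: [3.3, -3.7, -0.5]
opening: 0.0484
grip_force: 25.0
```

Holding. Continuing the pull.

>>> {"fn": "step_arm", "kwargs": {
  "increments": [
    {"delta_pos": [1.5, 0, 0], "dr": [0, 0, 0], "fingers": 0.3},
    {"delta_pos": [3.5, 0, 0], "dr": [0, 0, 0], "fingers": 0.3},
    {"delta_pos": [5.5, 0, 0], "dr": [0, 0, 0], "fingers": 0.3},
    {"delta_pos": [7.5, 0, 0], "dr": [0, 0, 0], "fingers": 0.3},
    {"delta_pos": [8.0, 0, 0], "dr": [0, 0, 0], "fingers": 0.3}
  ]
}}

```text
time: 7.48
tool_pos: [0.495, 0.1932, 0.129]
tool_rot: [3.142, 0.001, -2.789]
contact_force: [8.0, 0.0, -7.8]
opening: 0.048
grip_force: 25.0
```

>>> {"fn": "step_arm", "kwargs": {
  "increments": [
    {"delta_pos": [0.3, 0, 0], "dr": [0, 0, 0], "fingers": 0.3},
    {"delta_pos": [0.6, 0, 0], "dr": [0, 0, 0], "fingers": 0.3},
    {"delta_pos": [0.8, 0, 0], "dr": [0, 0, 0], "fingers": 0.3},
    {"delta_pos": [0.8, 0, 0], "dr": [0, 0, 0], "fingers": 0.3},
    {"delta_pos": [0.8, 0, 0], "dr": [0, 0, 0], "fingers": 0.3}
  ]
}}

```text
time: 8.1
tool_pos: [0.4947, 0.193, 0.1292]
tool_rot: [3.142, 0.016, -2.79]
contact_force: [23.9, 7.6, -17.9]
opening: 0.0483
grip_force: 24.9
```

>>> {"fn": "step_arm", "kwargs": {
  "increments": [
    {"delta_pos": [-0.4, 0, 0], "dr": [0, 0, 0], "fingers": -1},
    {"delta_pos": [-0.4, 0, 0], "dr": [0, 0, 0], "fingers": -1},
    {"delta_pos": [-0.4, 0, 0], "dr": [0, 0, 0], "fingers": -1},
    {"delta_pos": [0.5, 0, -1.5], "dr": [0, 0, 0], "fingers": -1},
    {"delta_pos": [1.0, 0, -5], "dr": [0, 0, 0], "fingers": -1}
  ]
}}

```text
time: 8.72
tool_pos: [0.4766, 0.1867, 0.1789]
tool_rot: [3.141, -0.004, -2.789]
contact_force: [-0.1, -0.4, 0.1]
opening: 0.0907
grip_force: 0.0
```

>>> {"fn": "step_arm", "kwargs": {
  "increments": [
    {"delta_pos": [0, 2, -3], "dr": [0, 0, 0], "fingers": -1},
    {"delta_pos": [0, 6, -6], "dr": [0, 0, 0], "fingers": -1},
    {"delta_pos": [0, 11, -7], "dr": [0, 0, 0], "fingers": -1},
    {"delta_pos": [0, 16, -7], "dr": [0, 0, 0], "fingers": -1},
    {"delta_pos": [0, 18, -7], "dr": [0, 0, 0], "fingers": -1}
  ]
}}

```text
time: 9.35
tool_pos: [0.4147, 0.3578, 0.25]
tool_rot: [3.141, 0.001, -2.787]
contact_force: [0.5, 0.1, 0.1]
opening: 0.0918
grip_force: 0.0
```

```bash
python3 - <<'E'
from h import *
import cv2
t=np.mean([viewer.read_camera("top")[:,:,::-1].astype(float) for _ in range(3)],0).astype(np.uint8);s=np.mean([viewer.read_camera("scene")[:,:,::-1].astype(float) for _ in range(3)],0).astype(np.uint8)
cv2.imwrite("pics/t6.png",t);cv2.imwrite("pics/s6.png",s)
g=lambda im,x,y,w,h,k:cv2.resize(im[y:y+h,x:x+w],None,fx=k,fy=k,interpolation=cv2.INTER_CUBIC)
cv2.imwrite("pics/c6.png",np.hstack([g(s,170,115,80,100,5),g(t,165,170,80,100,5)]))
E
```

```text
(no output)
```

View pics/c6.png

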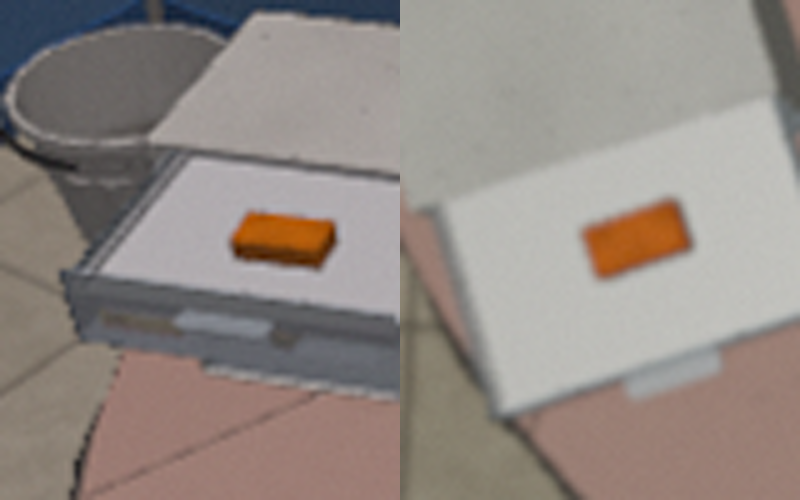

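The drawer is fully out with the orange block on the tray. In the top crop the block's corners are (585,230), (678,198), (693,248) and (600,278). In the scene crop its top face is at about (245,212), (335,222), (326,247) and (234,240).

```bash
python3 - <<'E'
from h import *
import cv2
np.set_printoptions(precision=4,suppress=True)
t=cv2.imread("pics/t6.png");m=cv2.inRange(cv2.cvtColor(t,cv2.COLOR_BGR2HSV),(3,140,80),(20,255,255));m[:,:190*0+200*0]=0
n,l,st,c=cv2.connectedComponentsWithStats(m)
for i in range(1,n):
    if st[i,4]>60 and 260>c[i][0]: 
        pts=np.argwhere(l==i)[:,::-1].astype(np.float32);print(c[i],cv2.minAreaRect(pts),st[i]); print("ctr",pix2plane("top",c[i],.154))
T=[((x-400)/5+165,y/5+170) for x,y in [(585,230),(678,198),(693,248),(600,278)]]
S=[(x/5+170,y/5+115) for x,y in [(245,212),(335,222),(326,247),(234,240)]]
L=[(.014,.025,.156),(.014,-.025,.156),(-.014,-.025,.156),(-.014,.025,.156)]
obs=[("top",X,u) for X,u in zip(L,T)];obs2=[("scene",X,u) for X,u in zip(L,S)]
for o in(obs,obs2,obs+obs2):
    q,r=fit(o,[.5,.2,.3]);print(q,abs(r).max())
go([*q[:2],.22],q[2])
E
```

```text
[87.9546 30.0595] ((88.10000610351562, 27.200000762939453), (48.746280670166016, 48.299068450927734), 63.43495178222656) [  56    0   65   59 1982]
ctr [1.045  0.5515]
[ 36.6901 220.5831] ((39.5, 220.5), (87.0, 79.0), 90.0) [   0  177   80   88 5809]
ctr [0.5522 0.6433]
[105.0449 219.3146] ((105.06768035888672, 218.9906768798828), (40.44467544555664, 2.2545177936553955), 82.14668273925781) [102 199   7  41  89]
ctr [0.5584 0.4781]
[211.9663 217.3989] ((211.9589080810547, 217.3904266357422), (9.36329174041748, 18.843624114990234), 69.44395446777344) [202 211  21  14 178]
ctr [0.5683 0.2144]
[0.5675 0.2118 0.345 ] 0.6370063142582012
[0.5701 0.2121 0.4724] 1.0355036489612814
[0.5682 0.2117 0.3784] 1.3363514529415284
t9.65 pos [0.4168 0.3548 0.2489] d_cm [ -9.3  -18.63   2.89] dr [-0.  -0.  -1.6] op 0.0919 F [-0.4 -0.   0.2]
```

>>> {"fn": "step_arm", "kwargs": {
  "increments": [
    {"delta_pos": [-2.2, -4.5, 0], "dr": [0, 0, 0], "fingers": -1},
    {"delta_pos": [-4.6, -9, 0], "dr": [0, 0, 0], "fingers": -1},
    {"delta_pos": [-7, -14, 1], "dr": [0, 0, 0], "fingers": -1},
    {"delta_pos": [-9.3, -18.5, 2], "dr": [0, 0, 0], "fingers": -1},
    {"delta_pos": [-9.3, -18.5, 4], "dr": [0, 0, 0], "fingers": -1}
  ]
}}

```text
time: 10.28
tool_pos: [0.5706, 0.2099, 0.2085]
tool_rot: [-3.14, 0.002, -2.796]
contact_force: [-0.6, 1.0, -0.3]
opening: 0.0918
grip_force: 0.0
```

```bash
python3 -c "
from h import *
go([.5685,.2125,.143],.355)"
```

```text
t10.28 pos [0.5706 0.2099 0.2085] d_cm [0.12 0.32 6.55] dr [-0.1  0.1 -0.5] op 0.0918 F [-0.6  1.  -0.3]
```

>>> {"fn": "step_arm", "kwargs": {
  "increments": [
    {"delta_pos": [0.1, 0.2, 2.5], "dr": [0, 0, 0], "fingers": -1},
    {"delta_pos": [0.1, 0.2, 5], "dr": [0, 0, 0], "fingers": -1},
    {"delta_pos": [0.1, 0.2, 6.4], "dr": [0, 0, 0], "fingers": -0.6},
    {"delta_pos": [0.1, 0.2, 6.4], "dr": [0, 0, 0], "fingers": -0.3},
    {"delta_pos": [0.1, 0.2, 6.4], "dr": [0, 0, 0], "fingers": -0.3}
  ],
  "newtons": 8
}}

```text
time: 10.9
tool_pos: [0.5665, 0.2159, 0.1458]
tool_rot: [-3.141, 0.002, -2.79]
contact_force: [-0.5, 0.3, 0.8]
opening: 0.0665
grip_force: 0.0
```

```bash
python3 -c "
from h import *
go([.5685,.2125,.143],.355)"
```

```text
t10.90 pos [0.5665 0.2159 0.1458] d_cm [-0.07 -0.38  0.28] dr [-0.   0.1 -0.2] op 0.0665 F [-0.5  0.3  0.8]
```

>>> {"fn": "step_arm", "kwargs": {
  "increments": [
    {"delta_pos": [-0.1, -0.3, 0.2], "dr": [0, 0, 0], "fingers": -0.2},
    {"delta_pos": [-0.1, -0.3, 0.2], "dr": [0, 0, 0], "fingers": 0.0},
    {"delta_pos": [-0.1, -0.3, 0.2], "dr": [0, 0, 0], "fingers": 0.2},
    {"delta_pos": [-0.1, -0.3, 0.2], "dr": [0, 0, 0], "fingers": 0.3},
    {"delta_pos": [-0.1, -0.3, 0.2], "dr": [0, 0, 0], "fingers": 0.3}
  ]
}}

```text
time: 11.52
tool_pos: [0.5682, 0.2135, 0.1432]
tool_rot: [-3.141, 0.001, -2.789]
contact_force: [-0.4, -1.0, 4.0]
opening: 0.0496
grip_force: 8.0
```

```bash
python3 - <<'E'
from h import *
import cv2
np.set_printoptions(precision=4,suppress=True)
q=np.array([.5341,-.153,1.6189])
inv=lambda p:R.from_euler("z",-q[2]).apply([*(np.asarray(p)-q[:2]),0])[:2]
t=cv2.imread("pics/t6.png")
cv2.imwrite("pics/c7.png",np.vstack([cv2.resize(t[208:262,295:411],None,fx=6,fy=6,interpolation=cv2.INTER_CUBIC),cv2.resize(cv2.imread("pics/s6.png")[222:262,270:370],None,fx=6.96,fy=6.5,interpolation=cv2.INTER_CUBIC)]))
# axis of clamp from white block mask: low saturation bright
hsv=cv2.cvtColor(t,cv2.COLOR_BGR2HSV);m=cv2.inRange(hsv,(0,0,130),(180,70,255));m[:,:300]=0;m[:,330:]=0;m[:210]=0;m[262:]=0
p=np.argwhere(m)[:,::-1].astype(np.float32);c,wh,a=cv2.minAreaRect(p);print(c,wh,a,len(p),inv(pix2plane("top",p.mean(0),.038)))
go([.5304,-.0751,.1],1.6189)
E
```

```text
(314.5, 235.5) (51.0, 29.0) 90.0 658 [ 0.1093 -0.0042]
t11.53 pos [0.5682 0.2135 0.1432] d_cm [ 13.51 -25.78   4.31] dr [ -0.1   0.  -72.6] op 0.0496 F [-0.4 -1.   4. ]
```

View pics/c7.png

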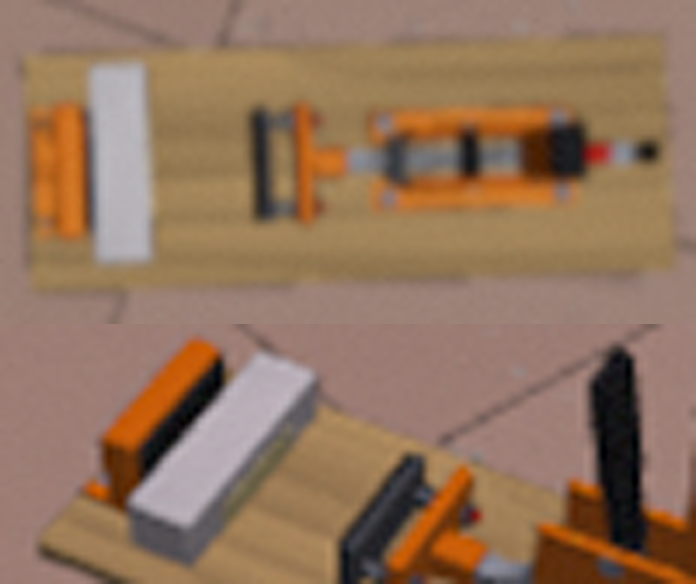

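The top crop shows the white block's top corners at (90,66), (146,63), (152,260) and (95,263), and the pad's front face from (252,107) to (258,218). In the scene crop the tape strip is centred on the white block's face at about (262,465).

```bash
python3 - <<'E'
from h import *
np.set_printoptions(precision=4,suppress=True)
px=lambda x,y:(295+x/6,208+y/6); sx=lambda x,y:(270+x/6.96,222+(y-324)/6.5)
W=lambda x,y:(.013*x,.046*y,.038)
o=[("top",W(1,-1),px(90,66)),("top",W(-1,-1),px(146,63)),("top",W(-1,1),px(152,260)),("top",W(1,1),px(95,263))]
o2=[("scene",W(1,-1),sx(255,352)),("scene",W(-1,-1),sx(316,380)),("scene",W(-1,1),sx(186,524)),("scene",W(1,1),sx(132,506))]
for z in(o,o2,o+o2):
    q,r=fit(z,[.53,-.05,1.6]);print("white",q,abs(r).max())
    print(" target", pose(q,[(-.013-.014-.003,0,.0155)]))
for p in((252,107),(258,218)): print("pad",pix2plane("top",px(*p),.045))
E
```

```text
white [ 0.531  -0.045   1.6203] 0.4093337135792581
 target [[ 0.5325 -0.075   0.0155]]
white [ 0.5319 -0.0463  1.6359] 1.1318955953170189
 target [[ 0.5339 -0.0763  0.0155]]
white [ 0.5315 -0.0456  1.6267] 1.5726063395075016
 target [[ 0.5331 -0.0756  0.0155]]
pad [ 0.5576 -0.1047]
pad [ 0.507  -0.1081]
```

>>> {"fn": "step_arm", "kwargs": {
  "increments": [
    {"delta_pos": [0, 0, -3], "dr": [0, 0, 0], "fingers": 0.3},
    {"delta_pos": [0, 0, -7], "dr": [0, 0, 0], "fingers": 0.3},
    {"delta_pos": [2, -3.8, -8], "dr": [0, 0, 8], "fingers": 0.3},
    {"delta_pos": [4.5, -8.6, -8], "dr": [0, 0, 18], "fingers": 0.3},
    {"delta_pos": [7, -13.4, -8], "dr": [0, 0, 28], "fingers": 0.3}
  ]
}}

```text
time: 12.15
tool_pos: [0.5478, 0.0627, 0.2226]
tool_rot: [3.141, -0.0, 3.001]
contact_force: [0.8, -0.7, 0.0]
opening: 0.0502
grip_force: 8.0
```

```bash
python3 -c "
from h import *
s=robot.observe();print(s['tool_rot'],s['grip_force'],s['qpos'])
go([.5325,-.0755,.15],1.622)"
```

```text
[ 3.14127207e+00 -2.50578000e-04  3.00066405e+00] 7.993180453777313 [-2.53298278e-02  3.93680317e-01  1.45736352e+00  3.61426296e-04
  1.29076077e+00 -1.45529744e+00]
t12.15 pos [0.5478 0.0627 0.2226] d_cm [ -0.43 -13.9    7.26] dr [ 0. -0. 79.] op 0.0502 F [ 0.8 -0.7  0. ]
```

>>> {"fn": "step_arm", "kwargs": {
  "increments": [
    {"delta_pos": [-0.1, -4, 0], "dr": [0, 0, 10], "fingers": 0.3},
    {"delta_pos": [-0.2, -8, 0], "dr": [0, 0, 20], "fingers": 0.3},
    {"delta_pos": [-0.3, -11, 1], "dr": [0, 0, 30], "fingers": 0.3},
    {"delta_pos": [-0.4, -13.9, 2], "dr": [0, 0, 40], "fingers": 0.3},
    {"delta_pos": [-0.4, -13.9, 3], "dr": [0, 0, 50], "fingers": 0.3}
  ]
}}

```text
time: 12.78
tool_pos: [0.533, -0.0763, 0.1921]
tool_rot: [-3.141, -0.001, 2.124]
contact_force: [-0.7, -0.3, -0.1]
opening: 0.0501
grip_force: 8.0
```

```bash
python3 -c "
from h import *
go([.5325,-.0755,.08],1.622)"
```

```text
t12.78 pos [ 0.533  -0.0763  0.1921] d_cm [ 0.09  0.   11.21] dr [-0.  -0.  28.8] op 0.0501 F [-0.7 -0.3 -0.1]
```

>>> {"fn": "step_arm", "kwargs": {
  "increments": [
    {"delta_pos": [0, 0, 2], "dr": [0, 0, 10], "fingers": 0.3},
    {"delta_pos": [0, 0, 5], "dr": [0, 0, 20], "fingers": 0.3},
    {"delta_pos": [0.1, 0, 8], "dr": [0, 0, 28.8], "fingers": 0.3},
    {"delta_pos": [0.1, 0, 11.2], "dr": [0, 0, 28.8], "fingers": 0.3},
    {"delta_pos": [0.1, 0, 11.2], "dr": [0, 0, 28.8], "fingers": 0.3}
  ]
}}

```text
time: 13.4
tool_pos: [0.5311, -0.073, 0.0786]
tool_rot: [-3.136, -0.002, 1.63]
contact_force: [0.3, 0.6, 0.3]
opening: 0.0495
grip_force: 8.0
```

```bash
python3 -c "
from h import *
go([.5325,-.0755,.016],1.622)
import cv2
s=np.mean([viewer.read_camera('scene')[:,:,::-1].astype(float) for _ in range(2)],0).astype(np.uint8)
t=viewer.read_camera('top')[:,:,::-1]
g=lambda im,x,y,w,h,k:cv2.resize(im[y:y+h,x:x+w],None,fx=k,fy=k,interpolation=cv2.INTER_CUBIC)
cv2.imwrite('pics/c8.png',g(s,260,200,160,110,5))
"
```

```text
t13.40 pos [ 0.5311 -0.073   0.0786] d_cm [-0.27  0.16  6.25] dr [-0.3 -0.1  0.5] op 0.0495 F [0.3 0.6 0.3]
```

View pics/c8.png

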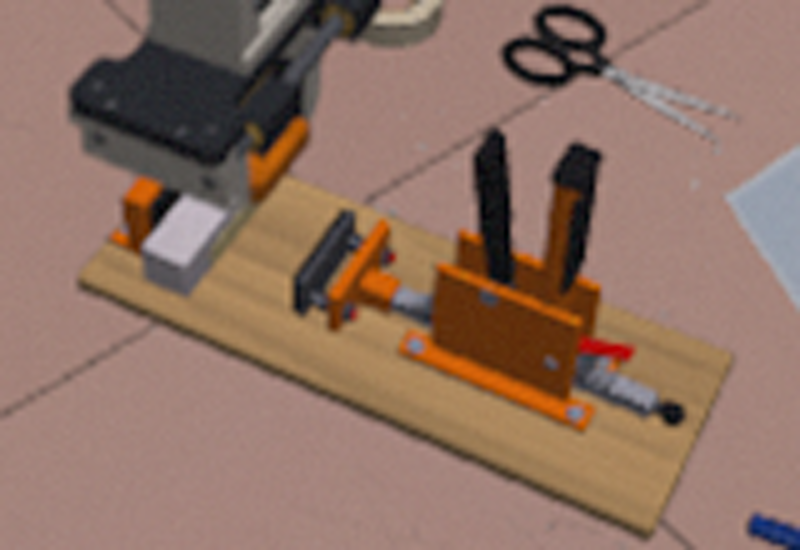

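The view shows the orange block held at (280,155) above the bed, with the pad at (325,265), the white block at (185,240) and a clear gap between them. Lowering.

>>> {"fn": "step_arm", "kwargs": {
  "increments": [
    {"delta_pos": [-0.2, 0.1, 2], "dr": [0, 0, 0.5], "fingers": 0.3},
    {"delta_pos": [-0.2, 0.1, 4], "dr": [0, 0, 0.5], "fingers": 0.3},
    {"delta_pos": [-0.2, 0.1, 5.2], "dr": [0, 0, 0.5], "fingers": 0.3},
    {"delta_pos": [-0.2, 0.1, 5.2], "dr": [0, 0, 0.5], "fingers": 0.3},
    {"delta_pos": [-0.2, 0.1, 5.2], "dr": [0, 0, 0.5], "fingers": 0.3}
  ]
}}

```text
time: 14.18
tool_pos: [0.5347, -0.0758, 0.0296]
tool_rot: [3.14, 0.0, 1.621]
contact_force: [-0.1, 0.2, 0.2]
opening: 0.0499
grip_force: 8.0
```

```bash
python3 -c "
from h import *
go([.5325,-.0755,.0155],1.622)"
```

```text
t14.18 pos [ 0.5347 -0.0758  0.0296] d_cm [ 0.04 -0.22  1.41] dr [ 0.1  0.  -0. ] op 0.0499 F [-0.1  0.2  0.2]
```

>>> {"fn": "step_arm", "kwargs": {
  "increments": [
    {"delta_pos": [0, -0.2, 0.6], "dr": [0, 0, 0], "fingers": 0.3},
    {"delta_pos": [0, -0.2, 1.0], "dr": [0, 0, 0], "fingers": 0.3},
    {"delta_pos": [0, -0.2, 1.3], "dr": [0, 0, 0], "fingers": 0.3},
    {"delta_pos": [0, -0.2, 1.3], "dr": [0, 0, 0], "fingers": 0.3},
    {"delta_pos": [0, -0.2, 1.3], "dr": [0, 0, 0], "fingers": 0.3}
  ]
}}

```text
time: 14.8
tool_pos: [0.5322, -0.0758, 0.0157]
tool_rot: [3.141, -0.0, 1.621]
contact_force: [0.2, 0.6, -0.2]
opening: 0.0499
grip_force: 8.0
```

>>> {"fn": "step_arm", "kwargs": {
  "increments": [
    {"delta_pos": [0, 0, 0.1], "dr": [0, 0, 0], "fingers": 0.3},
    {"delta_pos": [0, 0, 0.2], "dr": [0, 0, 0], "fingers": 0.3},
    {"delta_pos": [0, 0, 0.2], "dr": [0, 0, 0], "fingers": -0.3},
    {"delta_pos": [0, 0, 0.2], "dr": [0, 0, 0], "fingers": -0.5},
    {"delta_pos": [0, 0, 0.2], "dr": [0, 0, 0], "fingers": -0.5}
  ]
}}

```text
time: 15.42
tool_pos: [0.532, -0.0758, 0.0136]
tool_rot: [-3.141, -0.0, 1.621]
contact_force: [0.7, -0.6, 0.4]
opening: 0.0683
grip_force: 0.0
```

>>> {"fn": "step_arm", "kwargs": {
  "increments": [
    {"delta_pos": [0, 0, 0], "dr": [0, 0, 0], "fingers": -0.5},
    {"delta_pos": [0, 0, -2], "dr": [0, 0, 0], "fingers": -0.5},
    {"delta_pos": [0, 0, -6], "dr": [0, 0, 0], "fingers": -0.5},
    {"delta_pos": [0, 0, -12], "dr": [0, 0, 0], "fingers": -0.8},
    {"delta_pos": [0, 0, -18], "dr": [0, 0, 0], "fingers": -1}
  ]
}}

```text
time: 16.05
tool_pos: [0.5317, -0.0757, 0.1953]
tool_rot: [-3.141, -0.0, 1.621]
contact_force: [0.9, -1.2, -0.2]
opening: 0.0845
grip_force: 0.0
```

```bash
python3 -c "
from h import *
go([.5375,-.2229,.20],.048)"
```

```text
t16.05 pos [ 0.5317 -0.0757  0.1953] d_cm [-14.73  -0.16  -0.47] dr [ -0.   -0.  -89.9] op 0.0845 F [ 0.9 -1.2 -0.2]
```

>>> {"fn": "step_arm", "kwargs": {
  "increments": [
    {"delta_pos": [-3, 0, -1.5], "dr": [0, 0, -10], "fingers": -1},
    {"delta_pos": [-6, 0, -1.5], "dr": [0, 0, -20], "fingers": -1},
    {"delta_pos": [-9, 0, -1.5], "dr": [0, 0, -30], "fingers": -1},
    {"delta_pos": [-12, -0.1, -1.5], "dr": [0, 0, -40], "fingers": -1},
    {"delta_pos": [-14.7, -0.2, -1.5], "dr": [0, 0, -50], "fingers": -1}
  ]
}}

```text
time: 16.68
tool_pos: [0.5373, -0.2237, 0.2085]
tool_rot: [3.142, -0.0, 2.499]
contact_force: [-0.2, 0.7, -1.0]
opening: 0.0918
grip_force: 0.0
```

>>> {"fn": "step_arm", "kwargs": {
  "increments": [
    {"delta_pos": [0, 0, 0], "dr": [0, 0, -10], "fingers": -1},
    {"delta_pos": [0, 0, 0], "dr": [0, 0, -20], "fingers": -1},
    {"delta_pos": [0, 0, 0], "dr": [0, 0, -30], "fingers": -1},
    {"delta_pos": [0, 0, 0], "dr": [0, 0, -40], "fingers": -1},
    {"delta_pos": [0, 0, 0], "dr": [0, 0, -40], "fingers": -1}
  ]
}}

```text
time: 17.3
tool_pos: [0.5374, -0.2226, 0.2085]
tool_rot: [3.141, -0.0, -3.093]
contact_force: [-1.0, 0.5, 0.2]
opening: 0.0917
grip_force: 0.0
```

```bash
cat > look.py <<'E'
from h import *
import cv2,sys
s=np.mean([viewer.read_camera('scene')[:,:,::-1].astype(float) for _ in range(3)],0).astype(np.uint8)
t=np.mean([viewer.read_camera('top')[:,:,::-1].astype(float) for _ in range(3)],0).astype(np.uint8)
cv2.imwrite(f'pics/s_{sys.argv[1]}.png',s);cv2.imwrite(f'pics/t_{sys.argv[1]}.png',t)
g=lambda im,x,y,w,h,k:cv2.resize(im[y:y+h,x:x+w],None,fx=k,fy=k,interpolation=cv2.INTER_CUBIC)
cv2.imwrite(f'pics/{sys.argv[1]}.png',np.vstack([g(s,270,215,133,57,6),g(t,295,208,133,43,6)]))
go([.5375,-.2229,.107],.048)
E
python3 look.py c9
```

```text
t17.60 pos [ 0.5375 -0.2227  0.2087] d_cm [-0.   -0.02 10.17] dr [0.  0.  0.1] op 0.0918 F [-0.1 -0.4 -0.8]
```

View pics/c9.png

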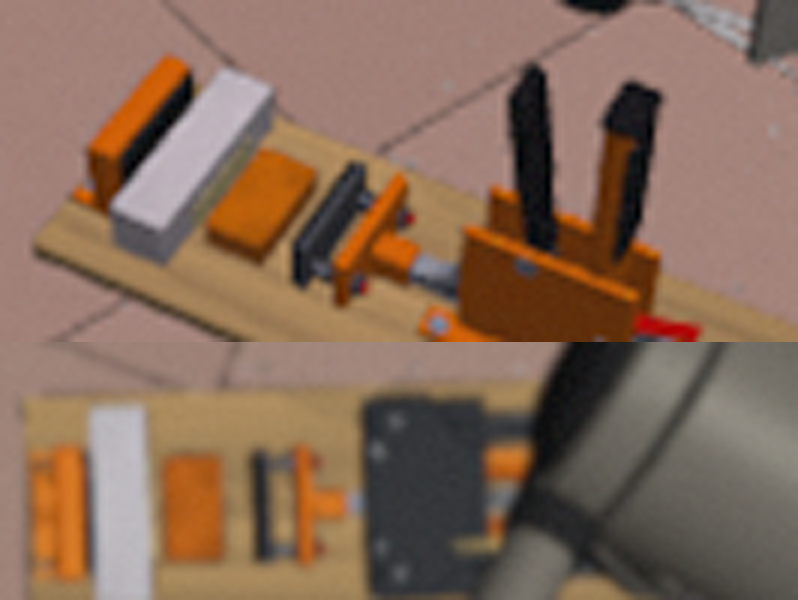

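The picture shows the orange block lying flat between the white block and the pad, and centred. In the top crop the orange centre is (193,508), the white block's mid-line is y≈505 and the pad face is x≈252.

That was my 11th picture, one over the limit of 10. I won't view any more and will monitor the pad numerically.

```bash
cat > meas.py <<'E'
from h import *
import cv2,sys
t=np.mean([viewer.read_camera('top').astype(float) for _ in range(2)],0)
rows=np.r_[227:232,239:244]
p=t[rows,300:356].mean(0); rb=p[:,0]-p[:,2]; g=p.sum(1)/3; c=np.arange(300,356)
np.save("prof.npy",np.c_[c,rb,g])
print("R-B ",dict(zip(c[15:].tolist(),rb[15:].astype(int).tolist())));print("gray",dict(zip(c[15:].tolist(),g[15:].astype(int).tolist())))
s=robot.observe();print(s["time"],s["tool_pos"].round(4),s["opening"].round(4),s["contact_force"].round(1))
E
python3 meas.py; python3 -c "
from h import *
o=pix2plane('top',(295+193/6,208+166/6),.028);q=[.5315,-.0456,1.622];d=R.from_euler('z',-q[2]).apply([o[0]-q[0],o[1]-q[1],0]);print(o,d)"
```

```text
R-B  {315: -1, 316: -2, 317: -3, 318: 0, 319: 15, 320: 45, 321: 69, 322: 95, 323: 133, 324: 149, 325: 151, 326: 150, 327: 147, 328: 144, 329: 142, 330: 140, 331: 117, 332: 83, 333: 70, 334: 70, 335: 69, 336: 59, 337: 34, 338: 3, 339: 5, 340: 26, 341: 38, 342: 38, 343: 43, 344: 87, 345: 151, 346: 147, 347: 96, 348: 72, 349: 72, 350: 71, 351: 71, 352: 72, 353: 72, 354: 67, 355: 46}
gray {315: 189, 316: 188, 317: 189, 318: 186, 319: 169, 320: 143, 321: 120, 322: 100, 323: 96, 324: 100, 325: 102, 326: 101, 327: 99, 328: 97, 329: 95, 330: 94, 331: 100, 332: 111, 333: 121, 334: 126, 335: 123, 336: 104, 337: 65, 338: 45, 339: 66, 340: 90, 341: 106, 342: 109, 343: 100, 344: 91, 345: 101, 346: 106, 347: 103, 348: 110, 349: 122, 350: 125, 351: 126, 352: 127, 353: 129, 354: 117, 355: 85}
[ 0.53026039 -0.0786535 ] [-0.03294673  0.00292971  0.        ]Traceback (most recent call last):
  File "meas.py", line 8, in <module>
    s=robot.observe();print(s["time"],s["tool_pos"].round(4),s["opening"].round(4),s["contact_force"].round(1))
                                                             ^^^^^^^^^^^^^^^^^^
AttributeError: 'float' object has no attribute 'round'
```

>>> {"fn": "step_arm", "kwargs": {
  "increments": [
    {"delta_pos": [0, 0, 3], "dr": [0, 0, 0], "fingers": -1},
    {"delta_pos": [0, 0, 6], "dr": [0, 0, 0], "fingers": -1},
    {"delta_pos": [0, 0, 9], "dr": [0, 0, 0], "fingers": -1},
    {"delta_pos": [0, 0, 10.2], "dr": [0, 0, 0], "fingers": -1},
    {"delta_pos": [0, 0, 10.2], "dr": [0, 0, 0], "fingers": -1}
  ],
  "newtons": 20
}}

```text
time: 18.32
tool_pos: [0.5374, -0.2226, 0.1064]
tool_rot: [3.141, -0.001, -3.091]
contact_force: [0.6, 0.3, -0.0]
opening: 0.0919
grip_force: 0.0
```

```bash
sed -i 's/s\["opening"\].round(4)/round(s["opening"],4)/' meas.py; python3 - <<'E'
from h import *
import cv2
t=cv2.imread("pics/t_c9.png").astype(float)[:,:,::-1]
def edges(sig,c0):  # half-level crossings
    h=(np.percentile(sig,97)+np.percentile(sig,5))/2;b=sig>h;i=np.flatnonzero(b);a,z=i[0],i[-1]
    return c0+a-1+(h-sig[a-1])/(sig[a]-sig[a-1]), c0+z+(sig[z]-h)/(sig[z]-sig[z+1])
o=t[220:255,324:330].mean(1);oe=edges(o[:,0]-o[:,2],220)
w=t[212:260,312:319].mean(1);we=edges(w[:,2],212)
P=[pix2plane("top",(326.8,v),.028) for v in oe];Q=[pix2plane("top",(315.2,v),.038) for v in we]
print(oe,we,P,Q);o=np.mean(P,0);q=np.mean(Q,0);print(o,q,"lateral",R.from_euler("z",-1.622).apply([*(o-q),0]),np.ptp(P,0),np.ptp(Q,0))
E
```

```text
(np.float64(226.89190476190475), np.float64(243.61147321428572)) (np.float64(218.211), np.float64(251.1054104477612)) [array([ 0.55463376, -0.07721828]), array([ 0.50824424, -0.07800444])] [array([ 0.57767052, -0.04429414]), array([ 0.48714149, -0.04608546])]
[ 0.531439   -0.07761136] [ 0.53240601 -0.0451898 ] lateral [-0.03232958  0.00262512  0.        ] [0.04638952 0.00078616] [0.09052903 0.00179132]
```

>>> {"fn": "step_arm", "kwargs": {
  "increments": [
    {"delta_pos": [0, 0, 0], "dr": [0, 0, 0], "fingers": 0.6},
    {"delta_pos": [0, 0, 0], "dr": [0, 0, 0], "fingers": 0.6},
    {"delta_pos": [0, 0, 0], "dr": [0, 0, 0], "fingers": 0.6},
    {"delta_pos": [0, 0, 0], "dr": [0, 0, 0], "fingers": 0.6},
    {"delta_pos": [0, 0, 0], "dr": [0, 0, 0], "fingers": 0.6}
  ]
}}

```text
time: 18.95
tool_pos: [0.5376, -0.2216, 0.1071]
tool_rot: [3.14, 0.0, -3.091]
contact_force: [-0.0, 10.3, 8.4]
opening: 0.0467
grip_force: 4.8
```

>>> {"fn": "step_arm", "kwargs": {
  "increments": [
    {"delta_pos": [0, 0, 0], "dr": [0, 0, 0], "fingers": 0.6},
    {"delta_pos": [0, 0, 0], "dr": [0, 0, 0], "fingers": 0.6},
    {"delta_pos": [0, 0, 0], "dr": [0, 0, 0], "fingers": 0.6},
    {"delta_pos": [0, 0, 0], "dr": [0, 0, 0], "fingers": 0.6},
    {"delta_pos": [0, 0, 0], "dr": [0, 0, 0], "fingers": 0.6}
  ]
}}

```text
time: 19.58
tool_pos: [0.5375, -0.22, 0.1071]
tool_rot: [3.137, 0.0, -3.091]
contact_force: [0.6, 11.9, 8.8]
opening: 0.0332
grip_force: 20.5
```

```bash
python3 meas.py
```

```text
R-B  {315: -2, 316: -2, 317: -2, 318: 0, 319: 15, 320: 44, 321: 68, 322: 94, 323: 133, 324: 148, 325: 149, 326: 148, 327: 146, 328: 144, 329: 143, 330: 138, 331: 116, 332: 83, 333: 65, 334: 47, 335: 16, 336: 0, 337: 12, 338: 29, 339: 34, 340: 34, 341: 59, 342: 123, 343: 156, 344: 121, 345: 83, 346: 74, 347: 72, 348: 70, 349: 63, 350: 38, 351: 3, 352: -5, 353: -5, 354: -4, 355: -5}
gray {315: 187, 316: 187, 317: 187, 318: 185, 319: 168, 320: 142, 321: 120, 322: 100, 323: 95, 324: 99, 325: 101, 326: 100, 327: 98, 328: 96, 329: 93, 330: 94, 331: 100, 332: 111, 333: 112, 334: 83, 335: 51, 336: 53, 337: 74, 338: 94, 339: 104, 340: 101, 341: 92, 342: 94, 343: 104, 344: 103, 345: 106, 346: 117, 347: 124, 348: 125, 349: 113, 350: 80, 351: 60, 352: 64, 353: 60, 354: 54, 355: 53}
19.675 [ 0.5375 -0.22    0.1071] 0.0332 [ 0.8 11.3  8.9]
```

>>> {"fn": "step_arm", "kwargs": {
  "increments": [
    {"delta_pos": [0, 0, 0], "dr": [0, 0, 0], "fingers": -1},
    {"delta_pos": [0, 0, 0], "dr": [0, 0, 0], "fingers": -1},
    {"delta_pos": [0, 0, 0], "dr": [0, 0, 0], "fingers": -1},
    {"delta_pos": [0, 0, 0], "dr": [0, 0, 0], "fingers": -1},
    {"delta_pos": [0, 0, 0], "dr": [0, 0, 0], "fingers": -1}
  ]
}}

```text
time: 20.3
tool_pos: [0.5372, -0.2231, 0.1063]
tool_rot: [-3.141, -0.001, -3.091]
contact_force: [-0.6, -0.4, 0.7]
opening: 0.0786
grip_force: 0.0
```

>>> {"fn": "step_arm", "kwargs": {
  "increments": [
    {"delta_pos": [0, 0, 0], "dr": [0, 0, 0], "fingers": -1},
    {"delta_pos": [0, 0, 0], "dr": [0, 0, 0], "fingers": -1},
    {"delta_pos": [0, 0, 0], "dr": [0, 0, 0], "fingers": 0.6},
    {"delta_pos": [0, 0, 0], "dr": [0, 0, 0], "fingers": 0.6},
    {"delta_pos": [0, 0, 0], "dr": [0, 0, 0], "fingers": 0.6}
  ]
}}

```text
time: 20.92
tool_pos: [0.5375, -0.2222, 0.1068]
tool_rot: [3.141, 0.0, -3.091]
contact_force: [0.1, 3.0, 1.8]
opening: 0.0664
grip_force: 1.4
```

>>> {"fn": "step_arm", "kwargs": {
  "increments": [
    {"delta_pos": [0, 0, 0], "dr": [0, 0, 0], "fingers": 0.6},
    {"delta_pos": [0, 0, 0], "dr": [0, 0, 0], "fingers": 0.6},
    {"delta_pos": [0, 0, 0], "dr": [0, 0, 0], "fingers": 0.6},
    {"delta_pos": [0, 0, 0], "dr": [0, 0, 0], "fingers": 0.6},
    {"delta_pos": [0, 0, 0], "dr": [0, 0, 0], "fingers": 0.6}
  ]
}}

```text
time: 21.55
tool_pos: [0.5374, -0.2199, 0.107]
tool_rot: [3.137, -0.0, -3.091]
contact_force: [-0.8, 11.1, 6.8]
opening: 0.0336
grip_force: 20.4
```

```bash
python3 meas.py
```

```text
R-B  {315: -2, 316: -2, 317: -2, 318: 0, 319: 14, 320: 45, 321: 68, 322: 94, 323: 133, 324: 150, 325: 150, 326: 149, 327: 146, 328: 143, 329: 141, 330: 141, 331: 125, 332: 76, 333: 11, 334: -2, 335: 16, 336: 33, 337: 37, 338: 36, 339: 67, 340: 133, 341: 150, 342: 108, 343: 77, 344: 73, 345: 72, 346: 70, 347: 70, 348: 72, 349: 64, 350: 38, 351: 5, 352: -6, 353: -5, 354: -4, 355: -5}
gray {315: 187, 316: 187, 317: 188, 318: 184, 319: 168, 320: 142, 321: 119, 322: 100, 323: 96, 324: 99, 325: 100, 326: 100, 327: 99, 328: 97, 329: 95, 330: 94, 331: 85, 332: 58, 333: 43, 334: 58, 335: 84, 336: 104, 337: 108, 338: 97, 339: 87, 340: 97, 341: 106, 342: 101, 343: 104, 344: 116, 345: 122, 346: 125, 347: 125, 348: 126, 349: 112, 350: 80, 351: 61, 352: 64, 353: 62, 354: 56, 355: 54}
21.65 [ 0.5374 -0.2199  0.107 ] 0.0335 [-0.2 11.7  6.8]
```

>>> {"fn": "step_arm", "kwargs": {
  "increments": [
    {"delta_pos": [0, 0, 0], "dr": [0, 0, 0], "fingers": -1},
    {"delta_pos": [0, 0, 0], "dr": [0, 0, 0], "fingers": -1},
    {"delta_pos": [0, 0, 0], "dr": [0, 0, 0], "fingers": -1},
    {"delta_pos": [0, 0, 0], "dr": [0, 0, 0], "fingers": -1},
    {"delta_pos": [0, 0, 0], "dr": [0, 0, 0], "fingers": -1}
  ]
}}

```text
time: 22.28
tool_pos: [0.5373, -0.2231, 0.1064]
tool_rot: [-3.141, -0.0, -3.091]
contact_force: [-0.1, -0.3, -0.3]
opening: 0.0788
grip_force: 0.0
```

>>> {"fn": "step_arm", "kwargs": {
  "increments": [
    {"delta_pos": [0, 0, 0], "dr": [0, 0, 0], "fingers": -1},
    {"delta_pos": [0, 0, 0], "dr": [0, 0, 0], "fingers": -1},
    {"delta_pos": [0, 0, 0], "dr": [0, 0, 0], "fingers": 0.6},
    {"delta_pos": [0, 0, 0], "dr": [0, 0, 0], "fingers": 0.6},
    {"delta_pos": [0, 0, 0], "dr": [0, 0, 0], "fingers": 0.6}
  ]
}}

```text
time: 22.9
tool_pos: [0.5375, -0.2222, 0.1068]
tool_rot: [3.141, 0.0, -3.091]
contact_force: [-0.6, 2.3, 1.7]
opening: 0.0667
grip_force: 1.4
```

>>> {"fn": "step_arm", "kwargs": {
  "increments": [
    {"delta_pos": [0, 0, 0], "dr": [0, 0, 0], "fingers": 0.6},
    {"delta_pos": [0, 0, 0], "dr": [0, 0, 0], "fingers": 0.6},
    {"delta_pos": [0, 0, 0], "dr": [0, 0, 0], "fingers": 0.6},
    {"delta_pos": [0, 0, 0], "dr": [0, 0, 0], "fingers": 0.6},
    {"delta_pos": [0, 0, 0], "dr": [0, 0, 0], "fingers": 0.6}
  ]
}}

```text
time: 23.52
tool_pos: [0.5374, -0.2199, 0.107]
tool_rot: [3.137, -0.0, -3.091]
contact_force: [-0.3, 11.3, 7.6]
opening: 0.0338
grip_force: 20.4
```

```bash
python3 meas.py
```

```text
R-B  {315: -2, 316: -2, 317: -2, 318: -1, 319: 12, 320: 54, 321: 118, 322: 149, 323: 150, 324: 149, 325: 145, 326: 145, 327: 141, 328: 140, 329: 126, 330: 77, 331: 10, 332: 0, 333: 20, 334: 34, 335: 37, 336: 39, 337: 77, 338: 145, 339: 150, 340: 102, 341: 74, 342: 71, 343: 70, 344: 69, 345: 70, 346: 71, 347: 70, 348: 71, 349: 64, 350: 39, 351: 4, 352: -5, 353: -5, 354: -4, 355: -5}
gray {315: 187, 316: 187, 317: 187, 318: 185, 319: 164, 320: 125, 321: 101, 322: 97, 323: 100, 324: 101, 325: 99, 326: 96, 327: 95, 328: 95, 329: 86, 330: 59, 331: 46, 332: 61, 333: 83, 334: 103, 335: 112, 336: 105, 337: 94, 338: 101, 339: 108, 340: 102, 341: 106, 342: 117, 343: 123, 344: 124, 345: 124, 346: 125, 347: 125, 348: 125, 349: 112, 350: 80, 351: 61, 352: 65, 353: 63, 354: 56, 355: 53}
23.625 [ 0.5374 -0.22    0.1069] 0.0335 [-1.1 12.9  7.3]
```

No spring compression yet (pad–bracket spacing is still 7.4 px) and the blocks are just about touching. One more squeeze.

>>> {"fn": "step_arm", "kwargs": {
  "increments": [
    {"delta_pos": [0, 0, 0], "dr": [0, 0, 0], "fingers": -1},
    {"delta_pos": [0, 0, 0], "dr": [0, 0, 0], "fingers": -1},
    {"delta_pos": [0, 0, 0], "dr": [0, 0, 0], "fingers": -1},
    {"delta_pos": [0, 0, 0], "dr": [0, 0, 0], "fingers": -1},
    {"delta_pos": [0, 0, 0], "dr": [0, 0, 0], "fingers": -1}
  ]
}}

```text
time: 24.25
tool_pos: [0.5373, -0.2231, 0.1064]
tool_rot: [-3.141, -0.0, -3.091]
contact_force: [-1.0, -0.0, 0.3]
opening: 0.0786
grip_force: 0.0
```

>>> {"fn": "step_arm", "kwargs": {
  "increments": [
    {"delta_pos": [0, 0, 0], "dr": [0, 0, 0], "fingers": -1},
    {"delta_pos": [0, 0, 0], "dr": [0, 0, 0], "fingers": -1},
    {"delta_pos": [0, 0, 0], "dr": [0, 0, 0], "fingers": 0.6},
    {"delta_pos": [0, 0, 0], "dr": [0, 0, 0], "fingers": 0.6},
    {"delta_pos": [0, 0, 0], "dr": [0, 0, 0], "fingers": 0.6}
  ]
}}

```text
time: 24.88
tool_pos: [0.5375, -0.2222, 0.1069]
tool_rot: [3.141, 0.0, -3.091]
contact_force: [0.1, 2.8, 2.0]
opening: 0.0667
grip_force: 1.4
```

>>> {"fn": "step_arm", "kwargs": {
  "increments": [
    {"delta_pos": [0, 0, 0], "dr": [0, 0, 0], "fingers": 0.6},
    {"delta_pos": [0, 0, 0], "dr": [0, 0, 0], "fingers": 0.6},
    {"delta_pos": [0, 0, 0], "dr": [0, 0, 0], "fingers": 0.6},
    {"delta_pos": [0, 0, 0], "dr": [0, 0, 0], "fingers": 0.6},
    {"delta_pos": [0, 0, 0], "dr": [0, 0, 0], "fingers": 0.6}
  ]
}}

```text
time: 25.5
tool_pos: [0.5374, -0.2199, 0.107]
tool_rot: [3.137, -0.0, -3.091]
contact_force: [0.6, 10.7, 7.7]
opening: 0.033
grip_force: 20.4
```

```bash
python3 meas.py
```

```text
R-B  {315: -1, 316: -2, 317: -3, 318: -1, 319: 24, 320: 84, 321: 136, 322: 150, 323: 150, 324: 148, 325: 144, 326: 142, 327: 141, 328: 129, 329: 88, 330: 25, 331: 0, 332: 15, 333: 31, 334: 40, 335: 80, 336: 146, 337: 148, 338: 87, 339: 54, 340: 67, 341: 74, 342: 72, 343: 70, 344: 70, 345: 70, 346: 71, 347: 71, 348: 71, 349: 64, 350: 38, 351: 4, 352: -5, 353: -5, 354: -4, 355: -5}
gray {315: 187, 316: 188, 317: 188, 318: 181, 319: 154, 320: 120, 321: 100, 322: 100, 323: 100, 324: 100, 325: 97, 326: 95, 327: 94, 328: 87, 329: 65, 330: 46, 331: 57, 332: 83, 333: 105, 334: 103, 335: 94, 336: 101, 337: 110, 338: 107, 339: 109, 340: 115, 341: 119, 342: 123, 343: 125, 344: 124, 345: 125, 346: 124, 347: 125, 348: 126, 349: 113, 350: 80, 351: 60, 352: 64, 353: 61, 354: 55, 355: 54}
25.6 [ 0.5374 -0.22    0.107 ] 0.0331 [ 0.7 10.8  7.9]
```

The fourth squeeze moved the jaw 6.0 mm but the pad only about 2.3 mm. That puts the springs at roughly 3.7 mm (about 6 N), inside the wanted range. I'm handing in with the trigger held.

```bash
python3 -c "
from cell import robot
print(robot.hand_in())"
```

```text
the job is handed in; nothing more can be done
None
```

The job is handed in: drawer out to its stop, orange block flat in the clamp about 2.5 mm off the tape's centre, pad springs sunk about 3.7 mm (about 6 N) after four squeezes and the trigger still held; I viewed 11 pictures, one over the limit of 10.

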